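Load the carved block and hold the paper clamp open

ROBOT

A 6-joint arm with a two-finger parallel gripper is mounted at the origin on the work surface. World frame = base frame: x ahead of the robot, y to its left, z up, the work surface at z = 0. Lengths are in m, angles in degrees, forces in N, time in s.
With the tool pointing down it reaches from about 0.4 to 0.825 m from the base axis. Payload 7 kg.
Tool frame: the origin (TCP) lies at the very end of the fingers, on their centre line; the grasp point (between the pads) lies 19 mm behind it (r.grip_depth is the distance from the TCP to the grasp point, in m); z points along the fingers, y is the line along which they close (so a half turn about z gives the same grasp; the last joint's range is limited). The gripper opens to 88 mm and grips with 3 to 60 N. Pads are 19 mm wide; open, the fingers measure 130 mm over their backs; the gripper's body (78 mm by 193 mm) begins 47 mm behind the grasp point.
Start: joints at [92.768, 20.546, 0.682, 0, -70.136, -16.507], TCP at [0.16, 0.656, 0.227] pointing down, gripper open.
Joint ranges: [-176.03, 176.03], [-82.01, 121.73], [-58.28, 71.71], [-173.87, 95.51], [-174.79, -0.11], [-173.66, 173.66]. Speed limits (degrees/s): [136.94, 136.94, 172.46, 180, 180, 180].

INTERFACE

Orientations are given as [roll, pitch, yaw] about the fixed x, y, z axes, in that order (R = Rz(yaw) Ry(pitch) Rx(roll)).
In Python, from plant import r gives the robot as it stands.
- The arm moves only by the tool play_rows, never from a script. Its argument "rows" is a list that holds one entry, the list of rows, each a list of 5 numbers: the closure, from 0 (fully open) to 1 (shut), then the shift along the tool's x, y, z each as a share of 0.5 m, from -1 to 1, then the turn about the tool's z as a share of 1.5 rad, from -1 to 1. A call has exactly 8 rows; each row is the pose to reach, as a shift and turn from the pose commanded when the call began, along the tool's axes at that moment; what a row does not reach only later rows make up. A row lasts 1/12 s, in which the tool goes at most 41.7 mm and 7.16 degrees, less where a joint would pass 70% of its speed; a pose out of reach is approached as far as the arm can. A call with a number of a shift or a turn outside -1 to 1 is refused whole. A call with a gripper value outside its range is refused whole. The fingers move at their own pace and stop on an object; "squeeze" is the grip in N (left out, the last holds). Time passes only in rows, so rows that repeat a pose let the fingers close, or fill a call up. It gives the time, the measured TCP pose, the force, the opening and the grip force at its end, in the units of the state.
- r.get_state(): the state, without advancing time (a new reading comes with each control period).
- r.capture(name): name is "scene" or "top" or "wrist"; returns the picture (420x560x3 uint8, red, green, blue); there is no depth.
- r.camera_info(name): a dict with "fovy" (degrees; the focal length in pixels is half the picture's height over the tangent of half this angle, whatever the lens; pixels are square), "cx", "cy" (the principal point, pixels), "k1" (the pictures are not rectified: a ray, as slopes to the right and down, at radius r is drawn at 1 + k1 r^2 times it, then the intrinsics apply), "pose" (4x4, takes a point from camera to world coordinates). Camera axes: x right, y down, z forward; pixel columns grow to the right and rows downward; lengths in m; the calibration is good to about 2 mm. A picture is of the moment at which its call begins: read the wrist's pose just before it. camera_info takes no time and is no camera call; for the wrist camera it gives the pose at the moment of the call.
- r.close_job(): hands the job in; it is judged then, once.
The state is a dict: "time_s": time; "joints": joint angles; "qd": joint speeds; "joint_torque": joint torques, N m; "tcp_pos": TCP position; "eef_rot": TCP orientation; "contact_force": force on the tool from outside, world axes, zero at the start; "moment": the same for the moment, N m; "gripper_width": finger opening in m; "gripper_force": force on a finger pad.
Only numpy, scipy, OpenCV 4.12 (cv2) and the standard library are available. Lean on these libraries where they do the work, as an engineer would, in place of code of your own. Each camera call takes 0.05 s, during which the arm holds its last target. There are 200 camera calls.

TASK

Get the print registration bed ready for a sheet of paper: first pick up the carved woodblock and lower its holed backplate over the two locating pins on the bed, all the way down flush, before letting go of it (either way round will do). Then take the red tab of the spring latch on the green clamp arm, pull it sideways until the latch is clear of the ball stud, and lift the arm's free end at least 7 cm; finish while still holding the arm raised and still, so the paper can be slipped under it. Leave the block seated, and do not disturb the gouge, the ink jar or the brayer.

Things in the scene. Friction and masses are not known exactly. Their poses are not given: they have to be found in the camera images.
- bed: the registration bed, fixed: a plywood board 340 (x) x 270 (y) x 18 mm (z). Origin: centre of its underside, on the work surface; z up. On its +y half stand the two locating pins, along its -y edge lies the green clamp arm.
- seat (a point): point on the bed's top face (18 mm above the work surface), midway between the two locating pins; axes as the bed's. Steel pins at x = +-63 mm from it, 10 mm in diameter, 19 mm tall, tapered over the top 5 mm. The block's origin belongs here, its x along the bed's x (either way round). The clamp arm's centre line is 135 mm away towards the bed's -y.
- block: loose carved woodblock, pink inked face, on an aluminium backplate; 0.22-0.45 kg. Origin: centre of the backplate's underside; x along its length, z up. Backplate 150 x 50 x 6 mm with two 13 mm through holes on the centre line at x = +-63 mm. The wood on it, centred, is 96 (x) x 56 (y) x 20 mm, top 26 mm above the origin: grip it across the 56 mm.
- clamp (a joint): angle (rad) of the green clamp arm (the tongue) about its hinge; 0 lowered over the ball stud, grows as its free end rises, to 0.9. About 0.5 kg, falls back by itself if let go (about 2.5 N to lift at the tab). It cannot rise while the latch is home. 7 cm of lift at the tab is 0.29 rad.
- clamp_hinge (a point): centre of the arm's hinge, at the far end of the bed, 68 mm above the work surface, fixed; the hinge axis is the bed's y. The arm reaches 245 mm from here towards the bed's -x, where its coupler (46 x 46 mm, top 73 mm above the work surface when lowered) sits over the ball.
- ball (a point): centre of the brass ball (22 mm in diameter) of the ball stud, fixed to the bed under the coupler, 52 mm above the work surface; under the ball is a collar 26 mm in diameter that the latch catches.
- latch (a joint): travel (m) of the spring latch in the arm, 0 home (caught under the collar), grows as its red tab is pulled towards the bed's -y, stop at 0.016. Clear of the collar from about 0.008. The spring pulls it home: about 4 N at home, 10 N at the stop.
- latch_grip (a point): grip point on the latch's upright red tab above the coupler; moves with latch and arm; 108 mm above the work surface when lowered. The tab is 24 mm (bed x) x 12 mm (bed y, the direction of the pull); its top is 13 mm above this point, its foot (a steel slide on the coupler) 29 mm below. Grip it across the 12 mm from above.
- gouge: bystander: wood-handled gouge, 195 mm long, 24 mm thick; origin under its length's middle, x along it to the blade.
- ink_jar: bystander: red ink jar with a black lid, 60 mm in diameter, 65 mm tall; origin at the centre of its underside.
- brayer: bystander: ink roller, 165 mm long (x, the roller to +x), 100 mm wide, 40 mm tall; origin on the underside, between handle and roller.
Not all that is in view belongs to the job. There is more than one size of the block; the job needs the largest.

How it is judged (in metres and radians):
On the way, in this order (a step that is already met when the one before it is completed fails the run):
1. the block sits flush over both pins and has been let go (horizontal distance between block and seat below 0.004 m and z of block in the frame of seat below 0.0025 m and angle between the x axis of block and the x axis of bed, either way round below 0.04 rad and angle between block's own z axis and vertical below 0.03 rad and contact force between the fingers and block below 0.1 N and linear speed of block below 0.02 m/s), for 0.2 s.
2. the latch is pulled clear of the collar with the arm still down (value of joint latch above 0.0075 m and value of joint clamp below 0.06 rad), for 0.05 s.
At the end, for the whole second after the job is handed in: Fingers hold the clamp arm raised at least 0.25 rad (6 cm at the tab), still (under 0.08 rad/s), clear of the block; block released and seated: within 4 mm of the seat in plan, 2.5 mm of flush, 0.04 rad of the bed's direction, 0.03 rad of level (horizontal distance between block and seat below 0.004 m and z of block in the frame of seat below 0.0025 m and angle between the x axis of block and the x axis of bed, either way round below 0.04 rad and angle between block's own z axis and vertical below 0.03 rad and contact force between each of the fingers, clamp and block below 0.1 N and value of joint clamp above 0.25 rad and velocity of joint clamp between -0.08 and 0.08 rad/s and contact force between the fingers and clamp above 0.5 N); the arm keeps its last pose, push and grip.
It fails at once if the gouge is pushed more than 3 cm from its place (distance of gouge from where it was at the start of the episode above 0.03 m).
It fails at once if the ink jar is pushed more than 3 cm from its place (distance of ink_jar from where it was at the start of the episode above 0.03 m).
It fails at once if the brayer is pushed more than 3 cm from its place (distance of brayer from where it was at the start of the episode above 0.03 m).
It fails at once if the block is dropped: let go over the pins while more than 12 mm above its seat (horizontal distance between block and seat below 0.06 m and z of block in the frame of seat above 0.012 m and contact force between the fingers and block below 0.05 N).
It also fails if it takes over 54 s, if anything falls off the work surface, if the arm or the gripper's body presses on something with over 40 N, if the wrist force passes 120 N, or if a joint passes its speed limit or range.

## Working session

There is one attempt and no reset: what is moved stays moved. The work goes in short steps, Python scripts to look and compute and a tool call to move; the robot and the scene stay as the last step left them, time stands still between calls to the robot, and variables do not carry over. Pictures are saved under pics/ and viewed, at most 10 in all, crops included, and the job is handed in when it is done.

Besides the shell and the picture viewer there is one more tool, called after "Emit:" by a JSON object that holds its "name" and its "arguments", one argument or row to a line. play_rows: Moves the arm, as the interface text tells. Its arguments: {"type":"object","properties":{"rows":{"type":"array","items":{"type":"array","items":{"type":"array","items":{"type":"number"}}}},"squeeze":{"type":"number"}},"required":["rows"]}

```bash
mkdir -p pics; ls; python3 - <<'E'
from plant import r
import cv2, numpy as np
s=r.get_state(); print({k:np.round(v,3).tolist() for k,v in s.items()})
for n in ("scene","top","wrist"):
    c=r.camera_info(n); print(n,c["fovy"],c["cx"],c["cy"],c["k1"],np.round(c["pose"],4).tolist())
    cv2.imwrite(f"pics/{n}0.png",r.capture(n)[:,:,::-1])
E
```

```text
pics
{'time_s': 0.0, 'joints': [92.767, 20.591, 0.633, -0.02, -70.136, -16.505], 'qd': [0.077, -0.012, -0.021, 0.048, -0.043, 0.112], 'joint_torque': [0.0, -58.272, 29.306, 6.997, 0.007, -0.0], 'tcp_pos': [0.16, 0.655, 0.226], 'eef_rot': [179.904, -0.009, -13.745], 'contact_force': [0.376, -0.714, -0.529], 'moment': [-0.002, -0.059, 0.013], 'gripper_force': 0.0, 'gripper_width': 0.087}
scene 53.893981330826364 277.505102895127 209.58907393372246 -0.030662248715420486 [[-0.8206, 0.4047, -0.4034, 1.1593], [0.5712, 0.5577, -0.6023, 0.8369], [-0.0188, -0.7247, -0.6888, 1.0145], [0.0, 0.0, 0.0, 1.0]]
top 49.333770932682455 290.5227809620374 210.0789169525536 -0.00792701946259616 [[-0.0084, -0.9954, 0.0957, 0.4354], [-1.0, 0.0084, -0.0009, 0.053], [0.0001, -0.0957, -0.9954, 1.6736], [0.0, 0.0, 0.0, 1.0]]
wrist 66.73486357861647 280.8659276257342 208.75845967584823 -0.05258407500048861 [[-0.2377, -0.9241, -0.2992, 0.2415], [-0.9713, 0.2268, 0.0715, 0.6351], [0.0018, 0.3076, -0.9515, 0.3831], [0.0, 0.0, 0.0, 1.0]]
```

View pics/top0.png

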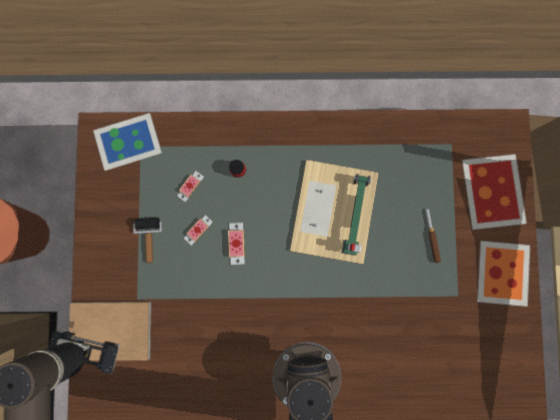

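View pics/scene0.png

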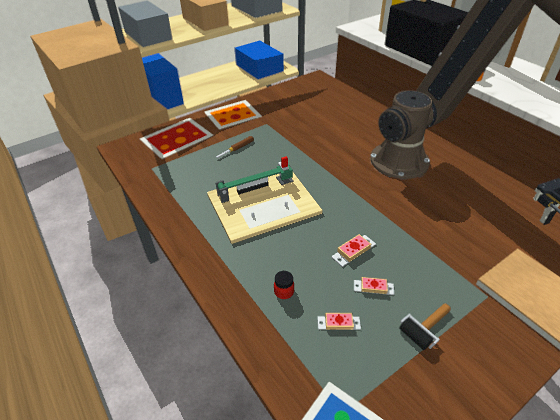

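The top view has three pink blocks: (190,186), (198,230) and (236,243). The last is about 42 px long, which is 150 mm, so it is the largest. The pins are near (320,190) and (313,225), the red tab is at (352,247), the hinge at (362,181). The gouge is at (433,235), the jar at (237,168) and the brayer at (148,235).

```bash
cat > h.py <<'E'
import numpy as np, cv2
def cam(ci):
    f=210/np.tan(np.radians(ci["fovy"]/2)); return f
def ray(ci,u,v):
    f=cam(ci); x,y=(u-ci["cx"])/f,(v-ci["cy"])/f
    a,b=x,y
    for _ in range(20):
        s=1+ci["k1"]*(a*a+b*b); a,b=x/s,y/s
    P=np.array(ci["pose"]); return P[:3,3],P[:3,:3]@np.array([a,b,1.])
def plane(ci,u,v,z):
    o,d=ray(ci,u,v); return o+d*(z-o[2])/d[2]
def proj(ci,p):
    P=np.array(ci["pose"]); q=P[:3,:3].T@(np.array(p)-P[:3,3]); a,b=q[0]/q[2],q[1]/q[2]
    s=1+ci["k1"]*(a*a+b*b); f=cam(ci); return f*a*s+ci["cx"],f*b*s+ci["cy"]
def quad_plane(ci,pts,z): return np.array([plane(ci,u,v,z) for u,v in pts])
def comps(mask,amin=20):
    n,l,st,c=cv2.connectedComponentsWithStats(mask.astype(np.uint8))
    return [(int(st[i,4]),c[i],l==i) for i in range(1,n) if st[i,4]>=amin]
E
python3 - <<'E'
from plant import r
from h import *
ci=r.camera_info("top"); im=cv2.imread("pics/top0.png"); hsv=cv2.cvtColor(im,cv2.COLOR_BGR2HSV).astype(int)
H,S,V=hsv[...,0],hsv[...,1],hsv[...,2]
roi=np.zeros(H.shape,bool); roi[145:300,140:460]=1
red=((H<12)|(H>165))&(S>60)&(V>110)&roi
for a,c,m in comps(cv2.morphologyEx(red.astype(np.uint8),cv2.MORPH_CLOSE,np.ones((3,3))),12):
    ys,xs=np.nonzero(m); rr=cv2.minAreaRect(np.c_[xs,ys].astype(np.float32)); print("red",a,c,rr,plane(ci,*c,0.026),plane(ci,*c,0.121))
wood=(H>10)&(H<28)&(S>50)&(V>120)&roi
white=(S<40)&(V>150)&roi
green=(H>60)&(H<95)&(S>100)&roi
for nm,mk,z in(("wood",wood,.018),("white",white,.018),("green",green,.07)):
  for a,c,m in comps(mk,60):
    ys,xs=np.nonzero(m); rr=cv2.minAreaRect(np.c_[xs,ys].astype(np.float32)); b=cv2.boxPoints(rr)
    print(nm,a,c,quad_plane(ci,b,z).round(3)[:,:2].tolist(),plane(ci,*rr[0],z))
cv2.imwrite("pics/crop1.png",cv2.resize(im[140:280,170:390],None,fx=3.6,fy=3.6,interpolation=cv2.INTER_CUBIC))
E
```

```text
red 20 [243.55 170.05] ((243.6999969482422, 169.89999389648438), (2.5298221111297607, 9.486833572387695), 18.434947967529297) [0.7419621  0.22169571 0.026     ] [0.72428499 0.21196925 0.121     ]
red 217 [188.98156682 185.34562212] ((189.14312744140625, 185.26393127441406), (11.157707214355469, 19.754629135131836), 37.5685920715332) [0.68725962 0.42028231 0.026     ] [0.67273667 0.39910531 0.121     ]
red 228 [196.83333333 229.43421053] ((196.50001525878906, 229.50001525878906), (11.31370735168457, 19.798988342285156), 45.0) [0.52643408 0.38988478 0.026     ] [0.52118436 0.3704605  0.121     ]
red 370 [235.6        242.82972973] ((236.0, 243.0), (26.0, 14.0), 90.0) [0.47707953 0.2499067  0.026     ] [0.47467561 0.23855359 0.121     ]
red 21 [352.95238095 246.66666667] ((353.0, 246.5), (7.0, 2.0), 90.0) [ 0.45977075 -0.17173467  0.026     ] [ 0.45836485 -0.15877585  0.121     ]
wood 4609 [335.14970709 211.75287481] [[0.447, 0.057], [0.783, -0.007], [0.732, -0.276], [0.398, -0.207]] [ 0.58829305 -0.10808379  0.018     ]
wood 146 [148.69863014 247.14383562] [[0.515, 0.576], [0.515, 0.558], [0.414, 0.555], [0.415, 0.574]] [0.46482262 0.56554009 0.018     ]
white 137 [150.89781022 152.23357664] [[0.82, 0.615], [0.845, 0.538], [0.812, 0.527], [0.787, 0.603]] [0.81594312 0.57066423 0.018     ]
white 1383 [317.88937093 208.20318149] [[0.518, 0.018], [0.703, -0.017], [0.684, -0.115], [0.5, -0.079]] [ 0.60069174 -0.04807899  0.018     ]
white 78 [235.71794872 225.78205128] [[0.549, 0.275], [0.549, 0.228], [0.527, 0.228], [0.527, 0.275]] [0.53817103 0.25140615 0.018     ]
white 87 [236.88505747 260.20689655] [[0.426, 0.267], [0.426, 0.22], [0.401, 0.22], [0.401, 0.267]] [0.41374939 0.24383806 0.018     ]
```

View pics/crop1.png

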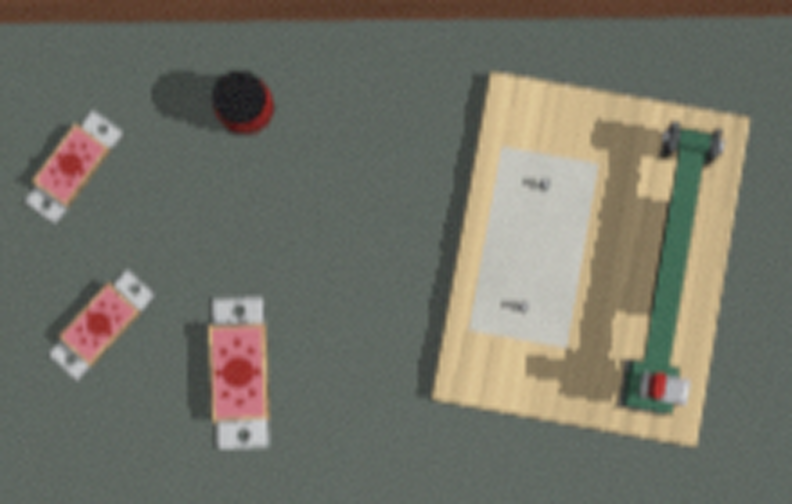

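The chosen block is the largest, at crop (238,372), with holes at about crop (240,310) and (243,435). It lies at about (0.477, 0.248) with yaw ~3.5°. Next I'll look at it from above with the wrist camera.

Emit:
{"name": "play_rows", "arguments": {
  "rows": [
    [[0,0.1,0.08,0,-0.03],[0,0.2,0.16,0,-0.06],[0,0.3,0.24,0,-0.1],[0,0.36,0.29,0,-0.13],[0,0.42,0.34,0,-0.16],[0,0.48,0.38,0,-0.18],[0,0.54,0.43,0,-0.2],[0,0.6,0.48,0,-0.2]]
  ]
}}

```text
time_s: 0.82
tcp_pos: [0.3646, 0.3899, 0.2266]
eef_rot: [-180.0, -0.0, 3.6]
contact_force: [1.1, -0.2, 0.3]
gripper_width: 0.0878
gripper_force: 0.0
```

```bash
cat >> h.py <<'E'
def delta(s,xy,z,yaw):
    """shares to reach TCP xy,z,yaw(deg) from state s (tool down)"""
    y0=s["eef_rot"][2]; a=np.radians(y0); c,n=np.cos(a),np.sin(a)
    d=np.array([xy[0],xy[1]])-s["tcp_pos"][:2]
    dz=s["tcp_pos"][2]-z; dy=(yaw-y0+180)%360-180
    return np.round([(c*d[0]+n*d[1])/.5,(n*d[0]-c*d[1])/.5,dz/.5,-np.radians(dy)/1.5],4)
E
python3 - <<'E'
from plant import r
from h import *
s=r.get_state(); print(s["time_s"],s["tcp_pos"],s["eef_rot"],delta(s,(.477,.248),.226,3.5))
E
```

```text
0.8167 [0.36464254 0.38989317 0.22659984] [-1.79992647e+02 -2.73023703e-03  3.57836127e+00] [0.2066 0.2973 0.0012 0.0009]
```

Emit:
{"name": "play_rows", "arguments": {
  "rows": [
    [[0,0.05,0.07,0,0],[0,0.1,0.14,0,0],[0,0.153,0.216,0,0],[0,0.153,0.216,0,0],[0,0.153,0.216,0,0],[0,0.153,0.216,0,0],[0,0.153,0.216,0,0],[0,0.153,0.216,0,0]]
  ]
}}

```text
time_s: 1.48
tcp_pos: [0.4462, 0.2895, 0.2265]
eef_rot: [180.0, 0.0, 3.5]
contact_force: [-0.7, 0.0, -0.0]
gripper_width: 0.0875
gripper_force: 0.0
```

```bash
python3 - <<'E'
from plant import r
from h import *
s=r.get_state(); print(s["time_s"],s["tcp_pos"],s["eef_rot"],delta(s,(.477,.248),.226,3.5))
ci=r.camera_info("wrist"); import json
cv2.imwrite("pics/w1.png",r.capture("wrist")[:,:,::-1]); ci["pose"]=np.array(ci["pose"]).tolist(); json.dump(ci,open("w1.json","w"))
E
```

```text
1.4833 [0.44616259 0.28946562 0.2264692 ] [1.79999573e+02 7.31970380e-03 3.52930372e+00] [0.0565 0.0866 0.0009 0.0003]
```

View pics/w1.png

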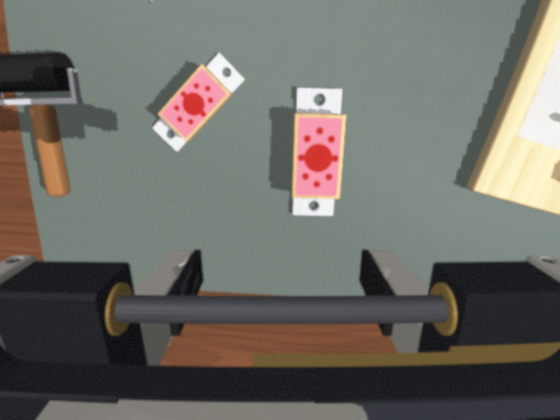

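The wrist view shows the large block, with holes at about (320,99) and (313,206) and its wood face centred at (319,156). The smaller block at (193,103) has a shorter backplate, which confirms the choice.

```bash
cat >> h.py <<'E'
def blockmeas(ci,im,box):
    u0,v0,u1,v1=box; H,S,V=[x.astype(int) for x in cv2.split(cv2.cvtColor(im,cv2.COLOR_BGR2HSV))]
    roi=np.zeros(H.shape,bool); roi[v0:v1,u0:u1]=1
    al=((S<60)&(V>130)&roi).astype(np.uint8); out=[]
    for a,c,m in comps(al,200):
        cs,_=cv2.findContours(m.astype(np.uint8),cv2.RETR_CCOMP,cv2.CHAIN_APPROX_NONE)
        for q in cs[1:] if len(cs)>1 else []:
            M=cv2.moments(q)
            if M["m00"]>30: out.append((M["m10"]/M["m00"],M["m01"]/M["m00"]))
    pk=(((H<12)|(H>165))&(S>70)&(V>110)&roi).astype(np.uint8)
    ys,xs=np.nonzero(pk); rr=cv2.minAreaRect(np.c_[xs,ys].astype(np.float32))
    P=[plane(ci,u,v,.006) for u,v in out]; W=quad_plane(ci,cv2.boxPoints(rr),.026).mean(0)
    return out,P,W
E
python3 - <<'E'
from h import *
import json
ci=json.load(open("w1.json")); im=cv2.imread("pics/w1.png")
o,P,W=blockmeas(ci,im,(275,70,370,235)); print(o,P,W)
d=P[0]-P[1]; print((P[0]+P[1])/2,np.linalg.norm(d),np.degrees(np.arctan2(d[1],d[0])))
E
```

```text
[(314.1647509578544, 205.5478927203065), (320.8618618618618, 99.3183183183183)] [array([0.41423092, 0.24546569, 0.006     ]), array([0.53982281, 0.24942926, 0.006     ])] [0.47676966 0.24888864 0.026     ]
[0.47702686 0.24744747 0.006     ] 0.12565442175826658 -178.19239824744628
```

Emit:
{"name": "play_rows", "arguments": {
  "rows": [
    [[0,0.03,0.04,0.04,0.01],[0,0.0564,0.087,0.1,0.02],[0,0.0564,0.087,0.17,0.02],[0,0.0564,0.087,0.24,0.02],[0,0.0564,0.087,0.3,0.02],[0,0.0564,0.087,0.34,0.02],[0,0.0564,0.087,0.36,0.02],[0,0.0564,0.087,0.36,0.02]]
  ]
}}

```text
time_s: 2.2
tcp_pos: [0.4762, 0.2465, 0.0444]
eef_rot: [179.8, 0.2, 1.8]
contact_force: [-0.2, -0.8, 0.6]
gripper_width: 0.0873
gripper_force: 0.0
```

```bash
python3 - <<'E'
from plant import r
from h import *
s=r.get_state(); print(s["time_s"],s["tcp_pos"],s["eef_rot"],delta(s,(.477,.248),.007,1.8))
E
```

```text
2.2 [0.47616478 0.24653995 0.04443505] [1.79832344e+02 1.73485011e-01 1.79484109e+00] [ 0.0018 -0.0029  0.0749 -0.0001]
```

Emit:
{"name": "play_rows", "arguments": {
  "rows": [
    [[0,0,0,0.03,0],[0,0,0,0.06,0],[0,0,0,0.075,0],[0,0,0,0.075,0],[0.3,0,0,0.075,0],[1,0,0,0.075,0],[1,0,0,0.075,0],[1,0,0,0.075,0]]
  ],
  "squeeze": 25
}}

```text
time_s: 2.87
tcp_pos: [0.478, 0.2472, 0.01]
eef_rot: [-179.9, -0.1, 1.7]
contact_force: [-1.0, 0.5, 0.1]
gripper_width: 0.0665
gripper_force: 0.0
```

Emit:
{"name": "play_rows", "arguments": {
  "rows": [
    [[1,0,0,0,0],[1,0,0,0,0],[1,0,0,-0.02,0],[1,0,0,-0.06,0],[1,0,0,-0.12,0],[1,0,0,-0.18,0],[1,0,0,-0.24,0],[1,0,0,-0.24,0]]
  ],
  "squeeze": 25
}}

```text
time_s: 3.53
tcp_pos: [0.4799, 0.2485, 0.1355]
eef_rot: [-179.7, -0.4, 1.8]
contact_force: [1.0, 1.0, -2.2]
gripper_width: 0.0561
gripper_force: 25.0
```

```bash
python3 - <<'E'
from plant import r
from h import *
s=r.get_state(); print(s["time_s"],s["tcp_pos"],s["eef_rot"],s["contact_force"],s["gripper_width"],s["gripper_force"])
print(delta(s,(.585,-.052),.13,-11))
E
```

```text
3.5333 [0.47991505 0.24849781 0.13546138] [-179.71482411   -0.39579124    1.7896522 ] [ 1.01343072  0.98645286 -2.1842208 ] 0.05611550922685054 24.998612701892853
[0.1913 0.6073 0.0109 0.1488]
```

Emit:
{"name": "play_rows", "arguments": {
  "rows": [
    [[1,0.02,0.05,-0.03,0.02],[1,0.05,0.11,-0.06,0.05],[1,0.08,0.18,-0.1,0.08],[1,0.11,0.25,-0.13,0.11],[1,0.14,0.32,-0.13,0.14],[1,0.168,0.37,-0.13,0.149],[1,0.168,0.382,-0.13,0.149],[1,0.168,0.382,-0.13,0.149]]
  ]
}}

```text
time_s: 4.2
tcp_pos: [0.5667, 0.056, 0.1934]
eef_rot: [179.9, 0.1, -11.3]
contact_force: [0.6, -0.5, -3.0]
gripper_width: 0.056
gripper_force: 25.0
```

Emit:
{"name": "play_rows", "arguments": {
  "rows": [
    [[1,0,0,0,0],[1,0,0,0,0],[1,0,0,0,0],[1,0,0,0,0],[1,0,0,0,0],[1,0,0,0,0],[1,0,0,0,0],[1,0,0,0,0]]
  ]
}}

```text
time_s: 4.87
tcp_pos: [0.5672, 0.0587, 0.1941]
eef_rot: [-180.0, -0.0, -11.1]
contact_force: [-0.0, 1.2, -3.2]
gripper_width: 0.0559
gripper_force: 25.0
```

```bash
python3 - <<'E'
from plant import r
from h import *
import json
s=r.get_state(); print(s["time_s"],s["tcp_pos"],s["eef_rot"],s["gripper_width"],s["gripper_force"])
ci=r.camera_info("wrist"); cv2.imwrite("pics/w2.png",r.capture("wrist")[:,:,::-1]); ci["pose"]=np.array(ci["pose"]).tolist(); json.dump(ci,open("w2.json","w"))
E
```

```text
4.8667 [0.56721615 0.05867359 0.19410705] [-1.79996224e+02 -3.02596873e-03 -1.10537789e+01] 0.055860872410349746 24.99833106994629
```

View pics/w2.png

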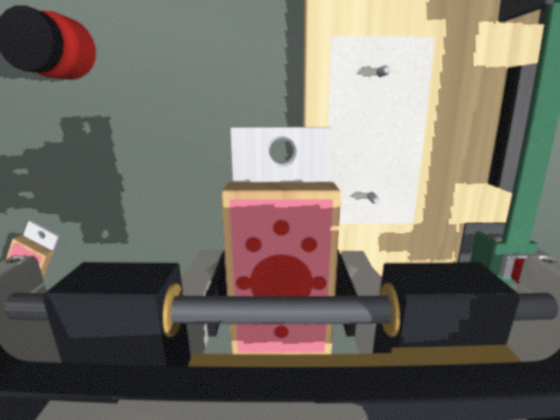

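The wrist view shows the held block with its front hole at (283,151) and the two pins near (384,70) and (373,198), shadows to their left. I'll zoom in on the pins.

```bash
python3 - <<'E'
from h import *
import json
im=cv2.imread("pics/w2.png")
a=im[50:90,345:405]; b=im[178:218,340:400]
cv2.imwrite("pics/z2.png",cv2.resize(np.hstack([a,b]),None,fx=6.6,fy=6.6,interpolation=cv2.INTER_CUBIC))
ci=json.load(open("w2.json"))
S,V=[x.astype(int) for x in cv2.split(cv2.cvtColor(im,cv2.COLOR_BGR2HSV))][1:]
roi=np.zeros(S.shape,bool); roi[128:180,234:330]=1
al=(S<60)&(V>150)&roi
h=((V<140)&roi).astype(np.uint8); h[:,:260]=0; h[:,308:]=0
for A,c,m in comps(h,100): print("hole",A,c,plane(ci,*c,.1916))
for c in((384,70),(374,198)): print(plane(ci,*c,.037))
ys,xs=np.nonzero(al[135:175]);print("plate edges u",np.percentile(xs,[1,99]))
print(proj(ci,(.5672,.0587,.1941)))
E
```

```text
hole 453 [281.85651214 150.59602649] [0.62827594 0.04563349 0.1916    ]
[ 0.66303877 -0.05756473  0.037     ]
[ 0.54239129 -0.0348854   0.037     ]
plate edges u [234. 329.]
(np.float64(279.7568972802434), np.float64(265.3506246684433))
```

View pics/z2.png

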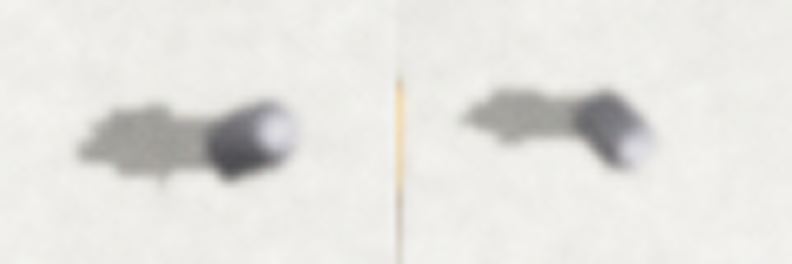

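```bash
python3 - <<'E'
from h import *
import json
ci=json.load(open("w2.json"))
P=[plane(ci,*c,.037) for c in((386.1,69.6),(375.3,200.4))]; B=[plane(ci,*c,.018) for c in((378.8,73.2),(369.3,194.0))]
for Q in (P,B):
    d=Q[0]-Q[1]; print(Q[0],Q[1],(Q[0]+Q[1])/2,np.linalg.norm(d),np.degrees(np.arctan2(d[1],d[0])))
T=np.array([.5672,.0587]); a=np.radians(-11.05); ex=np.array([np.cos(a),np.sin(a)]); ey=np.array([np.sin(a),-np.cos(a)])
hd=np.array([.62828,.04563])-T; print("hole in tool",hd@ex,hd@ey)
# z-height ambiguity of hole: dark blob mid of top rim & bottom rim
for z in (.1856,.189,.1916): 
    q=plane(ci,281.86,150.6,z)[:2]-T; print(z,q@ex,q@ey)
E
```

```text
[ 0.66303736 -0.05952766  0.037     ] [ 0.53955931 -0.03594716  0.037     ] [ 0.60129834 -0.04773741  0.037     ] 0.1257094624534092 -10.811551285800332
[ 0.66185232 -0.05820261  0.018     ] [ 0.54143699 -0.03494659  0.018     ] [ 0.60164465 -0.0465746   0.018     ] 0.12264050743237533 -10.93104770272881
hole in tool 0.062452663757057374 0.001120754053270418
0.1856 0.06164853031251376 0.0011404657466337648
0.189 0.06210044839552392 0.0011287793431435666
0.1916 0.0624460328119435 0.0011198426816510483
```

Emit:
{"name": "play_rows", "arguments": {
  "rows": [
    [[1,0.03,0.05,0,0],[1,0.06,0.11,0.03,-0.003],[1,0.09,0.17,0.08,-0.003],[1,0.109,0.1945,0.14,-0.003],[1,0.109,0.1945,0.2,-0.003],[1,0.109,0.1945,0.25,-0.003],[1,0.109,0.1945,0.274,-0.003],[1,0.109,0.1945,0.274,-0.003]]
  ]
}}

```text
time_s: 5.58
tcp_pos: [0.5997, -0.0482, 0.0535]
eef_rot: [179.9, 0.3, -10.9]
contact_force: [-0.7, -0.5, -2.9]
gripper_width: 0.056
gripper_force: 25.0
```

Emit:
{"name": "play_rows", "arguments": {
  "rows": [
    [[1,0,0,0,0],[1,0,0,0,0],[1,0,0,0,0],[1,0,0,0,0],[1,0,0,0,0],[1,0,0,0,0],[1,0,0,0,0],[1,0,0,0,0]]
  ]
}}

```text
time_s: 6.25
tcp_pos: [0.6021, -0.0474, 0.0573]
eef_rot: [-180.0, -0.0, -10.8]
contact_force: [0.7, 0.6, -3.2]
gripper_width: 0.0559
gripper_force: 25.0
```

```bash
python3 - <<'E'
from plant import r
from h import *
import json
s=r.get_state(); print(s["time_s"],s["tcp_pos"],s["eef_rot"],s["contact_force"],s["gripper_width"])
ci=r.camera_info("wrist"); im=r.capture("wrist")[:,:,::-1]; cv2.imwrite("pics/w3.png",im); ci["pose"]=np.array(ci["pose"]).tolist(); json.dump(ci,open("w3.json","w"))
cv2.imwrite("pics/z3.png",cv2.resize(im[115:190,230:330],None,fx=7.5,fy=7.5,interpolation=cv2.INTER_CUBIC))
E
```

```text
6.25 [ 0.60212266 -0.04742293  0.05731094] [-1.79990908e+02 -1.86822919e-02 -1.08148194e+01] [ 0.73298085  0.63771598 -3.212759  ] 0.05591952751961337
```

View pics/z3.png

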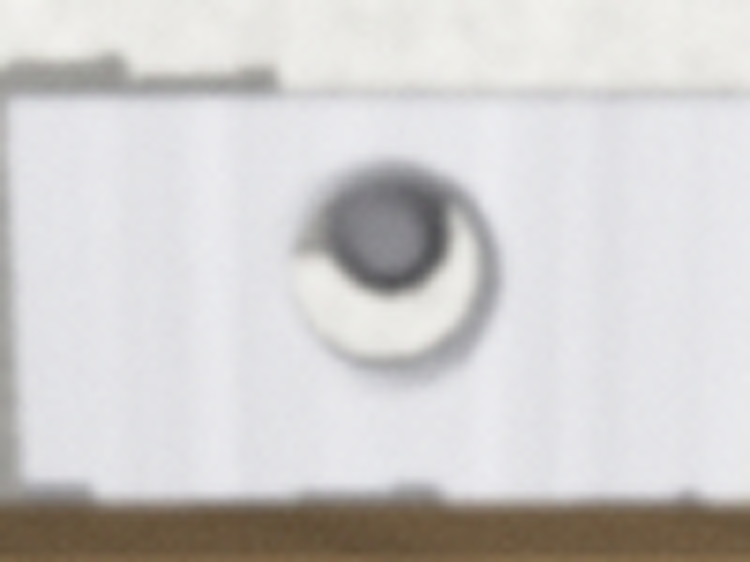

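The close crop shows the front hole centred at about (282.2,150.6), with the pin top inside it at (281.3,144.9). I'll work out the offset between them.

```bash
python3 - <<'E'
from h import *
import json
ci=json.load(open("w3.json"))
h=plane(ci,282.2,150.6,.0548); p=plane(ci,281.3,144.9,.037); a=np.radians(-10.81)
ex=np.array([np.cos(a),np.sin(a)]); ey=np.array([np.sin(a),-np.cos(a)]); d=(p-h)[:2]; print(h,p,"move in tool",d@ex,d@ey)
E
```

```text
[ 0.66320367 -0.06036608  0.0548    ] [ 0.66403828 -0.06009639  0.037     ] move in tool 0.0007692167527806951 -0.00042143876473107854
```

Emit:
{"name": "play_rows", "arguments": {
  "rows": [
    [[1,0.001,-0.0008,0,0],[1,0.001,-0.0008,0.01,0],[1,0.001,-0.0008,0.02,0],[1,0.001,-0.0008,0.026,0],[1,0.001,-0.0008,0.03,0],[1,0.001,-0.0008,0.034,0],[1,0.001,-0.0008,0.034,0],[1,0.001,-0.0008,0.034,0]]
  ]
}}

```text
time_s: 6.97
tcp_pos: [0.6026, -0.0472, 0.0399]
eef_rot: [180.0, 0.0, -10.8]
contact_force: [0.4, -0.0, -2.7]
gripper_width: 0.0556
gripper_force: 25.0
```

Engaged 5–6 mm without resistance, so I'll continue down.

Emit:
{"name": "play_rows", "arguments": {
  "rows": [
    [[1,0,0,0.006,0],[1,0,0,0.012,0],[1,0,0,0.017,0],[1,0,0,0.021,0],[1,0,0,0.024,0],[1,0,0,0.026,0],[1,0,0,0.026,0],[1,0,0,0.026,0]]
  ]
}}

```text
time_s: 7.63
tcp_pos: [0.6025, -0.0472, 0.0278]
eef_rot: [180.0, -0.0, -10.8]
contact_force: [-3.6, 0.9, 5.0]
gripper_width: 0.0556
gripper_force: 25.0
```

Emit:
{"name": "play_rows", "arguments": {
  "rows": [
    [[1,0,0,0.002,0],[1,0,0,0.004,0],[1,0,0,0.004,0],[1,0,0,0.004,0],[1,0,0,0.004,0],[1,0,0,0.004,0],[1,0,0,0.004,0],[1,0,0,0.004,0]]
  ]
}}

```text
time_s: 8.3
tcp_pos: [0.6026, -0.0472, 0.0277]
eef_rot: [180.0, -0.1, -10.8]
contact_force: [-11.1, 2.0, 22.8]
gripper_width: 0.0559
gripper_force: 25.0
```

```bash
python3 - <<'E'
from plant import r
from h import *
import json
s=r.get_state(); print(s["time_s"],s["tcp_pos"],s["eef_rot"],s["contact_force"],s["moment"])
ci=r.camera_info("wrist"); im=r.capture("wrist")[:,:,::-1]; cv2.imwrite("pics/w4.png",im)
ct=r.camera_info("scene"); sc=r.capture("scene")[:,:,::-1]; cv2.imwrite("pics/s4.png",sc)
u,v=map(int,proj(ct,(.60,-.05,.03))); print(u,v)
a=cv2.resize(im[115:190,230:330],(400,300),interpolation=cv2.INTER_CUBIC); b=cv2.resize(sc[v-37:v+38,u-50:u+50],(400,300),interpolation=cv2.INTER_CUBIC)
cv2.imwrite("pics/z4.png",np.hstack([a,b]))
E
```

```text
8.3 [ 0.60255768 -0.04723714  0.02768509] [ 1.79995500e+02 -5.05433214e-02 -1.07847604e+01] [-11.12318533   1.95429657  22.8224982 ] [ 1.01628776  3.68718005 -0.09390006]
269 207
```

View pics/z4.png

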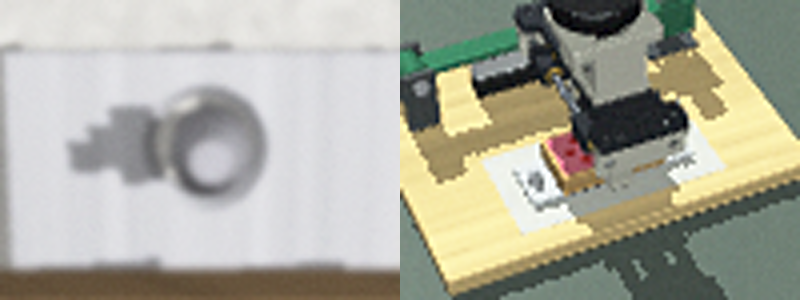

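Hard stop at TCP z 0.0277, consistent with flush, since it was gripped at about 0.010 on the table. The pin stands well proud of the plate. I'll ease the push and release.

Emit:
{"name": "play_rows", "arguments": {
  "rows": [
    [[1,0,0,-0.002,0],[1,0,0,-0.003,0],[1,0,0,-0.003,0],[0.8,0,0,-0.003,0],[0.4,0,0,-0.003,0],[0,0,0,-0.003,0],[0,0,0,-0.003,0],[0,0,0,-0.003,0]]
  ]
}}

```text
time_s: 9.07
tcp_pos: [0.6031, -0.0472, 0.0267]
eef_rot: [-180.0, -0.0, -10.8]
contact_force: [0.3, -0.3, -0.0]
gripper_width: 0.0706
gripper_force: 0.0
```

Emit:
{"name": "play_rows", "arguments": {
  "rows": [
    [[0,0,0,0,0],[0,0,0,0,0],[0,0,0,0,0],[0,0,0,-0.04,0],[0,0,0,-0.1,0],[0,0,0,-0.18,0],[0,0,0,-0.26,0],[0,0,0,-0.34,0]]
  ]
}}

```text
time_s: 9.73
tcp_pos: [0.6022, -0.0473, 0.1983]
eef_rot: [180.0, 0.0, -10.8]
contact_force: [0.7, 0.4, -0.3]
gripper_width: 0.0876
gripper_force: 0.0
```

```bash
python3 - <<'E'
from plant import r
from h import *
s=r.get_state(); print(s["time_s"],s["tcp_pos"],s["eef_rot"],s["contact_force"],s["gripper_width"])
a=np.radians(-10.81);ex=np.array([np.cos(a),np.sin(a)]);ny=np.array([-np.sin(a),np.cos(a)])
# hinge estimate unknown; tab from top view: coarse
print("line -135:",np.array([.602,-.0475])-.135*ny)
print(delta(s,(.42,-.15),.25,-10.8))
E
```

```text
9.7333 [ 0.6022008  -0.04730764  0.19825896] [ 1.79984343e+02  2.84538869e-02 -1.08162323e+01] [ 0.72390143  0.40194879 -0.32260739] 0.08763749081072544
line -135: [ 0.57668038 -0.18010436]
[-3.194e-01  2.701e-01 -1.035e-01 -2.000e-04]
```

Emit:
{"name": "play_rows", "arguments": {
  "rows": [
    [[0,-0.05,0.04,-0.05,0],[0,-0.1,0.08,-0.1,0],[0,-0.15,0.12,-0.1,0],[0,-0.2,0.16,-0.1,0],[0,-0.25,0.2,-0.1,0],[0,-0.3,0.247,-0.1,0],[0,-0.303,0.247,-0.1,0],[0,-0.303,0.247,-0.1,0]]
  ]
}}

```text
time_s: 10.4
tcp_pos: [0.4294, -0.1407, 0.2473]
eef_rot: [-180.0, -0.1, -10.9]
contact_force: [0.4, -0.4, 0.4]
gripper_width: 0.0875
gripper_force: 0.0
```

Emit:
{"name": "play_rows", "arguments": {
  "rows": [
    [[0,0,0,0,0],[0,0,0,0,0],[0,0,0,0,0],[0,0,0,0,0],[0,0,0,0,0],[0,0,0,0,0],[0,0,0,0,0],[0,0,0,0,0]]
  ]
}}

```text
time_s: 11.07
tcp_pos: [0.4307, -0.14, 0.2464]
eef_rot: [180.0, 0.0, -10.8]
contact_force: [0.1, -0.4, 0.1]
gripper_width: 0.0877
gripper_force: 0.0
```

```bash
python3 - <<'E'
from plant import r
from h import *
import json
s=r.get_state(); print(s["time_s"],s["tcp_pos"],s["eef_rot"])
ci=r.camera_info("wrist"); im=r.capture("wrist")[:,:,::-1]; cv2.imwrite("pics/w5.png",im); ci["pose"]=np.array(ci["pose"]).tolist(); json.dump(ci,open("w5.json","w"))
t=r.capture("top")[:,:,::-1]; cv2.imwrite("pics/t5.png",t)
E
```

```text
11.0667 [ 0.43070501 -0.13996877  0.24644018] [ 1.79994972e+02  1.69840634e-02 -1.08084619e+01]
```

View pics/w5.png

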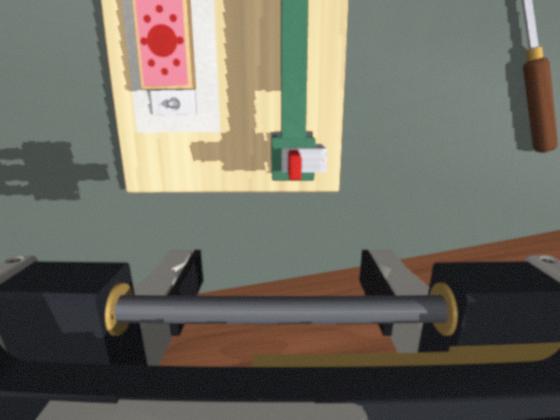

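The seated block has its near pin through the hole at (171,102). The red tab is at about (295,165) and the gouge stays off at (537,90). Next I'll localise the tab.

```bash
python3 - <<'E'
from plant import r
from h import *
import json
s=r.get_state(); a=np.radians(-10.81); ex=np.array([np.cos(a),np.sin(a)]); ey=np.array([np.sin(a),-np.cos(a)])
S0=np.array([.602,-.0475])
for f,ci,box in(("w5",json.load(open("w5.json")),(275,140,315,190)),("t5",r.camera_info("top"),(342,238,366,256))):
    im=cv2.imread(f"pics/{f}.png"); H,S,V=[x.astype(int) for x in cv2.split(cv2.cvtColor(im,cv2.COLOR_BGR2HSV))]
    m=((H<10)|(H>168))&(S>130); k=np.zeros_like(m); u0,v0,u1,v1=box; k[v0:v1,u0:u1]=1; m&=k
    ys,xs=np.nonzero(m); print(f,len(xs),xs.min(),xs.max(),ys.min(),ys.max(),xs.mean(),ys.mean())
    if f=="w5":
        for v in range(ys.min(),ys.max()+1): print(v,xs[ys==v].min(),xs[ys==v].max(),V[v,xs[ys==v]].mean().round(),end=" | ")
        print()
    for z in(.108,.121):
        for c in((xs.mean(),ys.mean()),(xs.mean(),ys.max()+.5),(xs.mean(),ys.min()-.5)):
            p=plane(ci,*c,z); q=p[:2]-S0; print(z,p.round(4),"bed x,y",(q@ex).round(4),(-(q@ey)).round(4))
E
```

```text
w5 333 289 301 151 179 294.36336336336336 165.53753753753753
151 290 296 104.0 | 152 289 297 105.0 | 153 289 297 109.0 | 154 289 298 128.0 | 155 289 299 159.0 | 156 289 299 182.0 | 157 289 300 196.0 | 158 289 300 202.0 | 159 289 300 203.0 | 160 289 300 205.0 | 161 289 300 204.0 | 162 289 300 204.0 | 163 289 300 204.0 | 164 289 300 205.0 | 165 289 300 204.0 | 166 289 300 205.0 | 167 289 300 205.0 | 168 289 300 205.0 | 169 289 300 205.0 | 170 289 300 206.0 | 171 289 300 206.0 | 172 289 300 205.0 | 173 289 300 204.0 | 174 289 300 205.0 | 175 289 301 202.0 | 176 289 301 201.0 | 177 289 300 200.0 | 178 289 300 188.0 | 179 290 299 177.0 | 
0.108 [ 0.4581 -0.1587  0.108 ] bed x,y -0.1205 -0.1362
0.108 [ 0.445  -0.1564  0.108 ] bed x,y -0.1338 -0.1364
0.108 [ 0.4719 -0.1612  0.108 ] bed x,y -0.1065 -0.1361
0.121 [ 0.4605 -0.1586  0.121 ] bed x,y -0.1181 -0.1357
0.121 [ 0.448  -0.1564  0.121 ] bed x,y -0.1309 -0.1358
0.121 [ 0.4737 -0.1609  0.121 ] bed x,y -0.1048 -0.1355Traceback (most recent call last):
  File "<stdin>", line 9, in <module>
    return umr_minimum(a, axis, None, out, keepdims, initial, where)
ValueError: zero-size array to reduction operation minimum which has no identity
```

Emit:
{"name": "play_rows", "arguments": {
  "rows": [
    [[0,0.03,0.012,0.03,0],[0,0.0617,0.0255,0.08,0],[0,0.0617,0.0255,0.15,0],[0,0.0617,0.0255,0.2,0],[0,0.0617,0.0255,0.25,0],[0,0.0617,0.0255,0.29,0],[0,0.0617,0.0255,0.313,0],[0,0.0617,0.0255,0.313,0]]
  ]
}}

```text
time_s: 11.83
tcp_pos: [0.4567, -0.1584, 0.0875]
eef_rot: [180.0, 0.3, -10.8]
contact_force: [-0.5, 0.5, -0.5]
gripper_width: 0.0877
gripper_force: 0.0
```

Emit:
{"name": "play_rows", "arguments": {
  "rows": [
    [[0.4,0,0,0,0],[0.6,0,0,0,0],[0.75,0,0,0,0],[1,0,0,0,0],[1,0,0,0,0],[1,0,0,0,0],[1,0,0,0,0],[1,0,0,0,0]]
  ],
  "squeeze": 15
}}

```text
time_s: 12.5
tcp_pos: [0.4586, -0.1584, 0.0903]
eef_rot: [-180.0, -0.0, -10.8]
contact_force: [-0.1, 0.3, 0.2]
gripper_width: 0.0398
gripper_force: 0.0
```

Emit:
{"name": "play_rows", "arguments": {
  "rows": [
    [[1,0,0,0,0],[1,0,0,0,0],[1,0,0,0,0],[1,0,0,0,0],[1,0,0,0,0],[1,0,0,0,0],[1,0,0,0,0],[1,0,0,0,0]]
  ],
  "squeeze": 30
}}

```text
time_s: 13.17
tcp_pos: [0.4586, -0.1582, 0.09]
eef_rot: [-180.0, 0.0, -10.8]
contact_force: [-0.4, 2.5, -0.1]
gripper_width: 0.012
gripper_force: 30.0
```

Emit:
{"name": "play_rows", "arguments": {
  "rows": [
    [[1,0,0.004,0,0],[1,0,0.009,0,0],[1,0,0.014,0,0],[1,0,0.019,0,0],[1,0,0.025,0,0],[1,0,0.025,0,0],[1,0,0.025,0,0],[1,0,0.025,0,0]]
  ]
}}

```text
time_s: 13.83
tcp_pos: [0.4564, -0.17, 0.0901]
eef_rot: [-179.9, -0.0, -10.8]
contact_force: [0.5, 7.1, 1.0]
gripper_width: 0.0117
gripper_force: 30.0
```

Emit:
{"name": "play_rows", "arguments": {
  "rows": [
    [[1,0.002,0,-0.014,0],[1,0.006,0,-0.029,0],[1,0.009,0,-0.044,0],[1,0.013,0,-0.058,0],[1,0.018,0,-0.072,0],[1,0.022,0,-0.086,0],[1,0.033,0,-0.114,0],[1,0.033,0,-0.114,0]]
  ]
}}

```text
time_s: 14.5
tcp_pos: [0.4718, -0.1729, 0.1477]
eef_rot: [-179.9, 0.1, -10.8]
contact_force: [-1.5, 8.8, -1.9]
gripper_width: 0.0118
gripper_force: 30.0
```

Emit:
{"name": "play_rows", "arguments": {
  "rows": [
    [[1,0.006,0,-0.014,0],[1,0.0126,0,-0.027,0],[1,0.02,0,-0.042,0],[1,0.029,0,-0.0576,0],[1,0.029,0,-0.0576,0],[1,0.029,0,-0.0576,0],[1,0.029,0,-0.0576,0],[1,0.029,0,-0.0576,0]]
  ]
}}

```text
time_s: 15.17
tcp_pos: [0.485, -0.1753, 0.1748]
eef_rot: [-179.9, 0.2, -10.9]
contact_force: [-3.3, 8.4, -0.4]
gripper_width: 0.0118
gripper_force: 30.0
```

Emit:
{"name": "play_rows", "arguments": {
  "rows": [
    [[1,0,0,0,0],[1,0,0,0,0],[1,0,0,0,0],[1,0,0,0,0],[1,0,0,0,0],[1,0,0,0,0],[1,0,0,0,0],[1,0,0,0,0]]
  ]
}}

```text
time_s: 15.83
tcp_pos: [0.4851, -0.1753, 0.1748]
eef_rot: [-179.9, 0.2, -10.9]
contact_force: [-3.3, 9.0, 0.8]
gripper_width: 0.0121
gripper_force: 30.0
```

```bash
python3 - <<'E'
from plant import r
from h import *
s=r.get_state(); print(s["time_s"],s["tcp_pos"],s["contact_force"],s["gripper_width"],s["gripper_force"])
ci=r.camera_info("scene"); im=r.capture("scene")[:,:,::-1]
cv2.imwrite("pics/s6.png",cv2.resize(im[120:270,180:380],(800,600),interpolation=cv2.INTER_CUBIC))
E
```

```text
15.8333 [ 0.48505355 -0.17531096  0.17482975] [-3.31024017  9.01861137  0.83449988] 0.01210671040215525 29.999987483024597
```

View pics/s6.png

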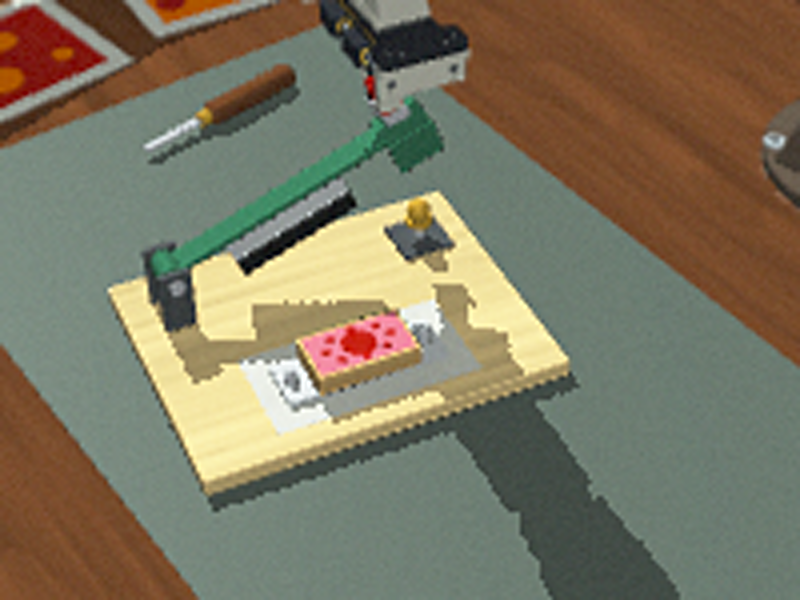

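The arm is up off the brass ball at (418,212) and the fingers hold the red tab at (372,88). The block sits flush on both pins, centred at (360,345), and the gouge has not moved. The tab has risen 8.5 cm and is still, so I'll hand in.

```bash
python3 -c "
from plant import r
print(r.close_job())"
```

```text
the job is handed in; nothing more can be done
None
```

The job is handed in, with no verdict returned: the largest block is down on both pins and released, and the gripper is holding the unlatched clamp arm still, about 8.5 cm up at the tab, at about 16 s of the 54 s allowed.

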